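# Dry-stack a laminated mallet head in the glue-up jig

## Robot

A 6-joint arm with a two-finger parallel gripper is mounted at the origin on the work surface; the furniture and walls round the work are solid. World frame = base frame: x ahead of the robot, y to its left, z up, the work surface at z = 0. Lengths are in m, angles in rad, forces in N, time in s.
With the tool pointing down it reaches from about 0.35 to 0.775 m from the base axis. Payload 5.5 kg.
Tool frame: the origin (TCP) lies at the very end of the fingers, on their centre line; the grasp point (between the pads) lies 19 mm behind it; z points along the fingers, y is the line along which they close (so a half turn about z gives the same grasp; the last joint's range is limited). The gripper opens to 85 mm and grips with 20 to 120 N. Pads are 22 mm wide; open, the fingers measure 114 mm over their backs; the gripper's body (76 mm by 85 mm) begins 54 mm behind the grasp point. The pads swing forward as they close: fully open they stand 13 mm farther back than shut.
Start: joints at [-1.282, 0.313, 0.046, 1.304, 0, 1.431], TCP at [0.239, -0.523, 0.231] pointing down, gripper open.
Joint ranges: [-2.76, 2.76], [-0.86, 1.69], [-1.03, 1.26], [-2.2, 2.34], [-1.47, 1.5], [-3.14, 3.14]. Speed limits (rad/s): [2.57, 2.57, 3.14, 3.14, 3.14, 3.14].

## Interface

Orientations are given as a unit quaternion [w, x, y, z].
In Python, from workcell import env, imaging, ticket gives the robot as it stands. The module is installed in compiled form; this text tells all that it offers.
- The arm moves only by the tool apply_moves, never from a script. Its argument "rows" is a list of rows, each an object with "xyz": the shift along the tool's x, y, z in mm, a list of three; "turn": the turn, a rotation vector about the tool's x, y, z in rad, a list of three; "grip": the opening, from 0 (shut) to 1 (fully open). A call has 1 to 12 rows; each row is the pose to reach, as a shift and turn from the pose commanded when the call began, along the tool's axes at that moment; what a row does not reach only later rows make up. A row lasts 1/12 s, in which the tool goes at most 41.7 mm and 7.16 degrees, less where a joint would pass 70% of its speed; a pose out of reach is approached as far as the arm can. A call with a gripper value outside its range is refused whole. The fingers move at their own pace and stop on an object; "force" is the grip in N (left out, the last holds). Time passes only in rows, so rows that repeat a pose let the fingers close. It gives the time, the measured TCP pose, the force, the opening and the grip force at its end, in the units of the state.
- env.get_state(): the state, without advancing time (a new reading comes with each control period).
- imaging.read_camera(name): name is "side" or "top" or "wrist"; returns a dict with "color" (420x560x3 uint8, blue, green, red), "z_map" (420x560 float32, m along the optical axis (not along the pixel's ray), 0 where there is no reading), "camera_matrix" (3x3 intrinsics, pixels), "k1" (the pictures are not rectified: a ray, as slopes to the right and down, at radius r is drawn at 1 + k1 r^2 times it, then the intrinsics apply), "view" (4x4, takes a point from world to camera coordinates). Camera axes: x right, y down, z forward; pixel columns grow to the right and rows downward; lengths in m; the calibration is good to about 2 mm. A picture is of the moment at which its call begins.
- ticket.hand_in(): hands the job in; it is judged then, once.
The state is a dict: "clock": time; "joint_pos": joint angles; "qvel": joint speeds; "tau": joint torques, N m; "tcp_pos": TCP position; "orientation": TCP orientation; "wrist_force": force on the tool from outside, world axes, zero at the start; "ft_torque": the same for the moment, N m; "finger_gap": finger opening in m; "grip_force": force on a finger pad.
Only numpy, scipy, OpenCV 4.12 (cv2) and the standard library are available. Lean on these libraries where they do the work, as an engineer would, in place of code of your own. Each camera call takes 0.05 s, during which the arm holds its last target. There are 200 camera calls.

## Task

Dry-stack the laminated mallet head between the dowels of the white glue-up board, ready for gluing: first the pale cheek with its crayon marks up, then the two brown core blocks on it, one at each end, each lengthwise on the end that bears its own crayon colour and with the slot for the handle left open between them, and last the dark walnut cheek on top. Everything must lie flat inside the dowels, lined up with the board.

Things in the scene. Friction and masses are not known exactly. Their poses are not given: they have to be found in the camera images.
- jig: White-faced glue-up board fixed to the bench, 206 x 104 x 18 mm. Origin: centre of its underside, at bench level; x along its length, y across, z up. Eight upright dowels, 9 mm thick, round-nosed, stand 56 mm above its white face: at x +-88.5, y +-16 and at x +-75, y +-35.5 mm. They enclose 168 x 62 mm, so the 160 x 54 mm head has 4 mm play all round; either way round will do
- pale_cheek_center (a point): Pale loose board, 160 x 54 x 20 mm, 0.12 kg, lies flat; point: its centre, half-way up; x along its length, y across, z up. On its top face: a red crayon bar at x = +48 mm, a blue one at x = -48 mm, and two pencil lines at x = +-16 mm that bound the handle slot. In the finished stack its centre is 28 mm above the bench
- dark_cheek_center (a point): Dark walnut loose board, unmarked, 160 x 54 x 20 mm, 0.12 kg, lies flat; point: its centre, half-way up; x along its length, y across, z up. In the finished stack its centre is 74 mm above the bench
- red_core_center (a point): Brown loose block with a red crayon bar across its top, 64 x 54 x 26 mm, 0.065 kg, lies flat; point: its centre, half-way up; x along its length, y across, z up (its 64 mm side goes along the head, its 54 mm side across). In the finished stack its centre is 51 mm above the bench and 48 mm from the board's middle, on the pale cheek's red end
- blue_core_center (a point): Brown loose block with a blue crayon bar across its top, 64 x 54 x 26 mm, 0.065 kg, lies flat; point: its centre, half-way up; x along its length, y across, z up (its 64 mm side goes along the head, its 54 mm side across). In the finished stack its centre is 51 mm above the bench and 48 mm from the board's middle, on the pale cheek's blue end

How it is judged:
By the outcome, as a careful person would: the job done as asked, in the order asked, and still so for the second after the job is handed in, with the robot touching nothing.
It also fails if it takes over 109 s, if anything falls off the work surface, if the arm or the gripper's body presses on something with over 40 N, if the wrist force passes 120 N, or if a joint passes its speed limit or range.

## Working session

There is one attempt and no reset: what is moved stays moved. The work goes in short steps, Python scripts to look and compute and a tool call to move; the robot and the scene stay as the last step left them, time stands still between calls to the robot, and variables do not carry over. Pictures are saved under pics/ and viewed, at most 14 in all, crops included, and the job is handed in when it is done.

Besides the shell and the picture viewer there is one more tool, called as name(argument=value, ...) on one line, values as JSON. apply_moves: Moves the arm, as the interface text tells. Its arguments: {"type":"object","properties":{"rows":{"type":"array"},"force":{"type":"number"}},"required":["rows"]}

```bash
mkdir -p pics; cat > h.py <<'E'
import numpy as np, cv2
from workcell import env, imaging, ticket
def shot(n,save=None):
    c=imaging.read_camera(n)
    if save: cv2.imwrite('pics/'+save,c['color'])
    return c
E
python3 - <<'E'
from h import *
np.set_printoptions(precision=4,suppress=True)
for n in('top','side','wrist'):
    c=shot(n,n+'0.png'); print(n,c['camera_matrix'].tolist(),c['k1'],c['view'])
    np.savez('/tmp/'+n+'0.npz',**c)
print(env.get_state())
E
```

```text
top [[464.96017527835494, 0.0, 275.98838069693556], [0.0, 464.96017527835494, 202.72983202969985], [0.0, 0.0, 1.0]] -0.11406591069719685 [[-0.0083 -0.9996 -0.0272 -0.0685]
 [-0.9947  0.011  -0.1025  0.5442]
 [ 0.1027  0.0262 -0.9944  1.1135]
 [ 0.      0.      0.      1.    ]]
side [[468.7038453783429, 0.0, 277.3579598790786], [0.0, 468.7038453783429, 214.41542867827775], [0.0, 0.0, 1.0]] -0.03827614959716033 [[ 0.9676 -0.2526  0.0051 -0.555 ]
 [-0.0922 -0.3718 -0.9237  0.0556]
 [ 0.2353  0.8933 -0.383   1.0684]
 [ 0.      0.      0.      1.    ]]
wrist [[321.2943196728747, 0.0, 275.75901702651527], [0.0, 321.2943196728747, 213.47086065639178], [0.0, 0.0, 1.0]] -0.05602362132804201 [[ 0.4165 -0.9092 -0.0014 -0.573 ]
 [-0.8719 -0.3998  0.2829 -0.0376]
 [-0.2577 -0.1166 -0.9592  0.3799]
 [ 0.      0.      0.      1.    ]]
{'clock': 0.15, 'joint_pos': array([-1.2816,  0.3139,  0.0452,  1.3036, -0.    ,  1.4312]), 'qvel': array([ 0.0008, -0.0027,  0.002 ,  0.001 ,  0.0011, -0.0003]), 'tau': array([  0.0027, -48.1065,  29.8815,   0.014 ,  -0.    ,  -0.    ]), 'tcp_pos': array([ 0.2389, -0.5226,  0.2306]), 'orientation': array([-0.0007,  0.9771,  0.2128, -0.0001]), 'wrist_force': array([ 0.4135, -0.5308, -0.8739]), 'ft_torque': array([-0.0256,  0.048 ,  0.0788]), 'grip_force': 0.0, 'finger_gap': 0.08539642754054032}
```

View pics/top0.png

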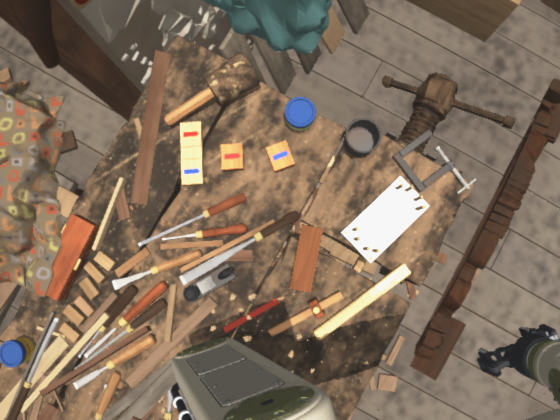

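View pics/side0.png

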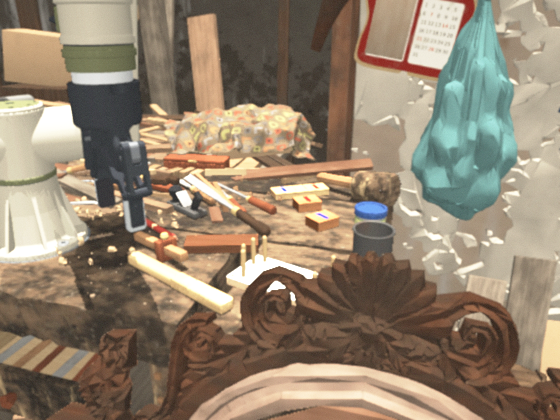

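The top view shows the pale cheek at (191,153) with red at its upper end, the red core at (232,156) and the blue core at (280,156). The walnut cheek is at (307,258) and the jig at (385,219) with its dowels. The side view agrees.

```bash
cat >> h.py <<'E'
def to_plane(c,px,z):
    px=np.asarray(px,float).reshape(-1,1,2)
    u=cv2.undistortPoints(px,c['camera_matrix'],np.array([float(c['k1']),0,0,0])).reshape(-1,2)
    V=c['view'];R=V[:3,:3];o=-R.T@V[:3,3]
    d=np.c_[u,np.ones(len(u))]@R
    return o+d*((z-o[2])/d[:,2])[:,None]
def proj(c,P):
    V=c['view'];p=np.atleast_2d(P)
    return cv2.projectPoints(p,cv2.Rodrigues(V[:3,:3])[0],V[:3,3],c['camera_matrix'],np.array([float(c['k1']),0,0,0]))[0].reshape(-1,2)
def rect(c,mask,z,k=3):
    """largest blob -> (centre, length, width, yaw of long side) on plane z"""
    m=mask.astype(np.uint8)
    if k: m=cv2.morphologyEx(cv2.morphologyEx(m,cv2.MORPH_CLOSE,np.ones((k,k))),cv2.MORPH_OPEN,np.ones((k,k)))
    cs=cv2.findContours(m,cv2.RETR_EXTERNAL,cv2.CHAIN_APPROX_NONE)[0]
    q=max(cs,key=cv2.contourArea).reshape(-1,2)
    P=to_plane(c,q,z)[:,:2]*1000
    (x,y),(w,h),a=cv2.minAreaRect(P.astype(np.float32))
    if w<h: w,h,a=h,w,a+90
    a=(a+90)%180-90
    return np.round([x,y,w,h,a],1)
def win(c,x0,y0,x1,y1):
    m=np.zeros(c['color'].shape[:2],bool);m[y0:y1,x0:x1]=1;return m
E
python3 - <<'E'
from h import *
c=dict(np.load('/tmp/top0.npz')); I=c['color']; H=cv2.cvtColor(I,cv2.COLOR_BGR2HSV)
for n,p in dict(pale=(190,160),redc=(232,165),bluec=(275,163),dark=(307,258),jig=(385,219),bar=(190,134),barb=(191,171),bench=(255,185)).items(): print(n,H[p[1],p[0]])
h,s,v=H[...,0].astype(int),H[...,1].astype(int),H[...,2].astype(int)
bright=v>190
print('pale',rect(c,(v>190)&win(c,170,112,210,195),.02,5))
print('redc',rect(c,(v>190)&win(c,214,135,248,178),.026,5))
print('bluec',rect(c,(v>190)&win(c,260,135,300,178),.026,5))
print('dark',rect(c,(s>120)&(v>70)&(h<14)&win(c,280,215,330,300),.02,5))
print('jig',rect(c,(s<50)&(v>190)&win(c,335,170,435,268),.018,5))
for n,(x0,y0,x1,y1) in dict(pR=(180,120,205,150),pB=(180,155,205,185),cR=(218,140,246,172),cB=(264,140,298,172)).items():
    m=win(c,x0,y0,x1,y1)
    m&=((h<5)|(h>170))&(s>150) if n[1]=='R' else (h>100)&(h<135)&(s>100)
    yx=np.argwhere(m); print(n,len(yx),to_plane(c,[yx.mean(0)[::-1]],.02 if n[0]=='p' else .026)*1000)
cv2.imwrite('pics/crop0.png',cv2.resize(I[100:300,160:440],None,fx=2.8,fy=2.8,interpolation=cv2.INTER_CUBIC))
E
```

```text
pale [ 29  55 247]
redc [ 23 114 247]
bluec [ 22 118 247]
dark [ 11 145 176]
jig [  0   0 247]
bar [  1 179 247]
barb [112 165 247]
bench [ 15  96 152]
pale [674.6 140.5 161.6  54.4   2.5]
redc [6.634e+02 4.000e+01 6.840e+01 6.020e+01 1.000e-01]
bluec [663.5 -81.4  69.4  60.1  20.7]
dark [ 407.8 -145.3  159.4   55.3  -11.7]
jig [ 501.8 -342.8  207.9  106.   -47.2]
pR 42 [[722.73811338 142.37075873  20.        ]]
pB 44 [[626.82118134 138.84497904  20.        ]]
cR 49 [[662.63660891  35.94061757  26.        ]]
cB 47 [[662.69285698 -84.7140245   26.        ]]
```

View pics/crop0.png

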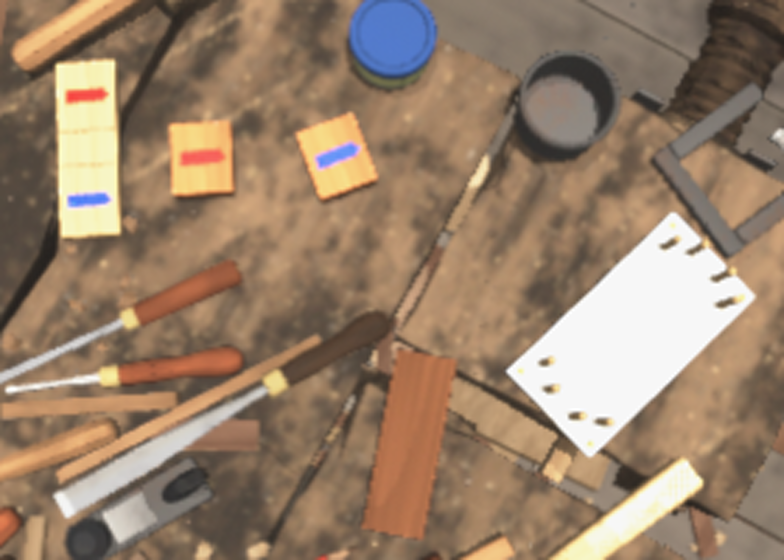

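View pics/wrist0.png

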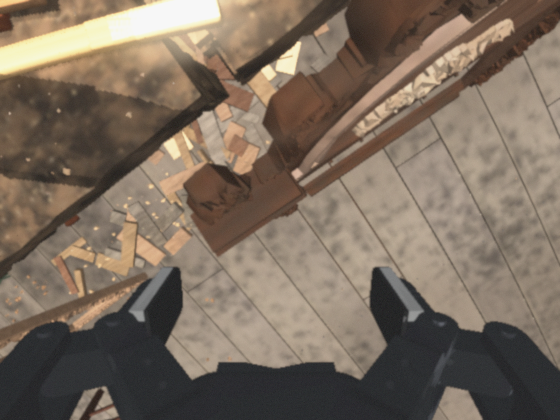

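```bash
cat >> h.py <<'E'
from scipy.spatial.transform import Rotation as Ro
def go(x,y,z,xang):
    """tool-frame shift (mm) and turn from the present pose to TCP x,y,z (mm), tool down, tool x at world angle xang (deg)"""
    s=env.get_state();q=s['orientation'];R=Ro.from_quat(np.r_[q[1:],q[0]])
    a=np.deg2rad(xang);T=Ro.from_matrix(np.array([[np.cos(a),np.sin(a),0],[np.sin(a),-np.cos(a),0],[0,0,-1]]))
    d=R.inv().apply(np.array([x,y,z])-s['tcp_pos']*1000)
    X=R.as_matrix()[:,0]
    print('xyz',d.round(1),'turn',(R.inv()*T).as_rotvec().round(4),'| tcp',(s['tcp_pos']*1000).round(1),'xang',np.rad2deg(np.arctan2(X[1],X[0])).round(2),
      't',s['clock'],'gap',s['finger_gap'],'F',s['wrist_force'].round(1))
E
python3 -c "
from h import *
go(670,141,230,182.5)"
```

```text
xyz [ 667.9 -424.3    1.3] turn [-1.0000e-04 -2.0000e-03 -2.7564e+00] | tcp [ 238.9 -522.6  230.6] xang 24.57 t 0.15 gap 0.08539642754054032 F [ 0.4 -0.5 -0.9]
```

apply_moves(rows=[{"xyz":[334,-212,0],"turn":[0,0,-1.38],"grip":1},{"xyz":[334,-212,0],"turn":[0,0,-1.38],"grip":1},{"xyz":[334,-212,0],"turn":[0,0,-1.38],"grip":1},{"xyz":[334,-212,0],"turn":[0,0,-1.38],"grip":1},{"xyz":[334,-212,0],"turn":[0,0,-1.38],"grip":1},{"xyz":[334,-212,0],"turn":[0,0,-1.38],"grip":1},{"xyz":[334,-212,0],"turn":[0,0,-1.38],"grip":1},{"xyz":[334,-212,0],"turn":[0,0,-1.38],"grip":1},{"xyz":[334,-212,0],"turn":[0,0,-1.38],"grip":1},{"xyz":[334,-212,0],"turn":[0,0,-1.38],"grip":1},{"xyz":[334,-212,0],"turn":[0,0,-1.38],"grip":1},{"xyz":[334,-212,0],"turn":[0,0,-1.38],"grip":1}])

```text
clock: 1.15
tcp_pos: [0.4552, -0.1897, 0.231]
orientation: [-0.0, 0.616, 0.788, -0.0]
wrist_force: [-0.5, -0.3, 0.1]
finger_gap: 0.0853
grip_force: 0.0
```

```bash
python3 -c "
from h import *
go(670,141,230,182.5)"
```

```text
xyz [268.8 288.5   1. ] turn [-2.0000e-04 -5.0000e-04 -1.3698e+00] | tcp [ 455.2 -189.7  231. ] xang 104.02 t 1.15 gap 0.08534361910733343 F [-0.5 -0.3  0.1]
```

apply_moves(rows=[{"xyz":[269,288,0],"turn":[0,0,-1.37],"grip":1},{"xyz":[269,288,0],"turn":[0,0,-1.37],"grip":1},{"xyz":[269,288,0],"turn":[0,0,-1.37],"grip":1},{"xyz":[269,288,0],"turn":[0,0,-1.37],"grip":1},{"xyz":[269,288,0],"turn":[0,0,-1.37],"grip":1},{"xyz":[269,288,0],"turn":[0,0,-1.37],"grip":1},{"xyz":[269,288,0],"turn":[0,0,-1.37],"grip":1},{"xyz":[269,288,0],"turn":[0,0,-1.37],"grip":1},{"xyz":[269,288,0],"turn":[0,0,-1.37],"grip":1},{"xyz":[269,288,0],"turn":[0,0,-1.37],"grip":1},{"xyz":[269,288,0],"turn":[0,0,-1.37],"grip":1},{"xyz":[269,288,0],"turn":[0,0,-1.37],"grip":1}])

```text
clock: 2.15
tcp_pos: [0.6715, 0.1386, 0.2298]
orientation: [-0.001, -0.019, 1.0, -0.0]
wrist_force: [-0.1, -0.6, -0.4]
finger_gap: 0.0856
grip_force: 0.0
```

```bash
python3 - <<'E'
from h import *
c=shot('wrist','w1.png'); np.savez('/tmp/w1.npz',**c)
v=cv2.cvtColor(c['color'],cv2.COLOR_BGR2HSV)[...,2]
p=proj(c,[[.6746,.1405,.02],[.6634,.04,.026],[.6635,-.0814,.026]]);print(p)
go(675,141,100,182.5)
E
```

```text
[[276.51102773 189.32651575]
 [185.388759   177.0818036 ]
 [ 77.77147551 173.62157465]]
xyz [ -4.1   3.3 130.2] turn [-0.0004 -0.0015 -0.0115] | tcp [671.2 137.7 230.3] xang -178.16 t 2.2 gap 0.08586902514532421 F [0.3 0.  0. ]
```

View pics/w1.png

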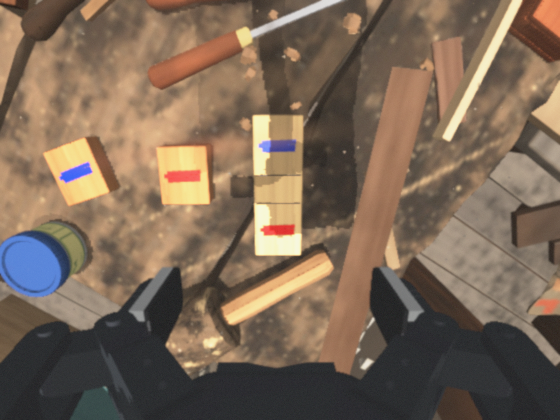

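The wrist view shows the pale cheek at (277,185), the red core at (184,175) and the blue core at (80,171), all matching the predicted pixels. The mallet handle is just past the red end of the cheek.

```bash
python3 - <<'E'
from h import *
c=dict(np.load('/tmp/w1.npz')); H=cv2.cvtColor(c['color'],cv2.COLOR_BGR2HSV);h,s,v=[H[...,i].astype(int) for i in range(3)]
for n,z,w in (('pale',.02,(245,105,312,265)),('redc',.026,(150,138,218,212)),('bluec',.026,(38,130,124,212))):
    for t in (150,170,190): print(n,t,rect(c,(v>t)&win(c,*w),z,5))
for n,w in dict(pR=(255,215,300,245),pB=(255,135,300,155),cR=(160,165,208,190),cB=(55,155,100,185)).items():
    m=win(c,*w)&(s>120)
    m&=((h<5)|(h>172)) if n[1]=='R' else (h>100)&(h<135)
    yx=np.argwhere(m); print(n,len(yx),(to_plane(c,[yx.mean(0)[::-1]],.02 if n[0]=='p' else .026)*1000).round(1))
print(H[130,262:312:8].tolist(),H[180,250:312:6].tolist())
E
```

```text
pale 150 [674.5 142.4 162.5  77.8   2.1]
pale 170 [674.4 140.1 160.2  73.    2.2]
pale 190 [705.2 142.3  99.5  55.1   3.5]
redc 150 [ 6.622e+02  3.740e+01  8.240e+01  7.510e+01 -5.000e-01]
redc 170 [662.5  37.9  81.6  74.2  -3.7]
redc 190 [661.8  33.3  81.   63.4   2.2]
bluec 150 [661.9 -80.7 112.3  91.8 -88.9]
bluec 170 [661.9 -80.7 112.3  91.8 -88.9]
bluec 190 [667.8 -81.7  80.1  56.5  18.4]
pR 264 [[722.2 144.5  20. ]]
pB 119 [[629.2 141.8  20. ]]
cR 309 [[662.1  37.2  26. ]]
cB 302 [[662.3 -83.7  26. ]]
[[28, 63, 247], [16, 109, 171], [17, 111, 177], [17, 109, 171], [18, 107, 221], [17, 111, 203], [14, 83, 89]] [[16, 73, 80], [17, 108, 174], [17, 107, 172], [17, 110, 172], [17, 110, 165], [19, 106, 226], [19, 109, 220], [18, 108, 220], [19, 105, 229], [14, 88, 98], [15, 75, 82]]
```

apply_moves(rows=[{"xyz":[-2,2,30],"turn":[0,0,0],"grip":1},{"xyz":[-4,3,65],"turn":[0,0,0],"grip":1},{"xyz":[-4,3,100],"turn":[0,0,0],"grip":1},{"xyz":[-4,3,135],"turn":[0,0,0],"grip":1},{"xyz":[-4,3,165],"turn":[0,0,0],"grip":1},{"xyz":[-4,3,190],"turn":[0,0,0],"grip":1},{"xyz":[-4,3,210],"turn":[0,0,0],"grip":1},{"xyz":[-4,3,220],"turn":[0,0,0],"grip":1},{"xyz":[-4,3,225],"turn":[0,0,0],"grip":1},{"xyz":[-4,3,225],"turn":[0,0,0],"grip":1}])

```text
clock: 3.03
tcp_pos: [0.6745, 0.14, 0.0057]
orientation: [-0.001, -0.017, 1.0, -0.0]
wrist_force: [0.2, 0.0, -0.7]
finger_gap: 0.0855
grip_force: 0.0
```

apply_moves(force=40, rows=[{"xyz":[0,0,0],"turn":[0,0,0],"grip":0.5},{"xyz":[0,0,0],"turn":[0,0,0],"grip":0.5},{"xyz":[0,0,0],"turn":[0,0,0],"grip":0.5},{"xyz":[0,0,0],"turn":[0,0,0],"grip":0.5},{"xyz":[0,0,0],"turn":[0,0,0],"grip":0.5},{"xyz":[0,0,0],"turn":[0,0,0],"grip":0.5}])

```text
clock: 3.53
tcp_pos: [0.6766, 0.1412, 0.0085]
orientation: [0.002, -0.018, 1.0, -0.0]
wrist_force: [-0.4, 0.4, 6.3]
finger_gap: 0.0528
grip_force: 42.7
```

```bash
python3 - <<'E'
from h import *
print(env.get_state()['grip_force']);go(674.5,141,4,182.3)
E
```

```text
42.69416034221649
xyz [ 2.1 -0.2  4.5] turn [-0.0002  0.0037 -0.0032] | tcp [676.6 141.2   8.5] xang -177.88 t 3.5333 gap 0.05278605317443689 F [-0.4  0.4  6.3]
```

apply_moves(rows=[{"xyz":[0,0,-5],"turn":[0,0,0],"grip":0.5},{"xyz":[0,0,-15],"turn":[0,0,0],"grip":0.5},{"xyz":[0,0,-35],"turn":[0,0,0],"grip":0.5},{"xyz":[0,0,-60],"turn":[0,0,0],"grip":0.5},{"xyz":[0,0,-90],"turn":[0,0,0],"grip":0.5},{"xyz":[0,0,-120],"turn":[0,0,0],"grip":0.5},{"xyz":[0,0,-150],"turn":[0,0,0],"grip":0.5},{"xyz":[0,0,-175],"turn":[0,0,0],"grip":0.5},{"xyz":[0,0,-190],"turn":[0,0,0],"grip":0.5},{"xyz":[0,0,-195],"turn":[0,0,0],"grip":0.5},{"xyz":[0,0,-195],"turn":[0,0,0],"grip":0.5}])

```text
clock: 4.45
tcp_pos: [0.6758, 0.1413, 0.2035]
orientation: [0.002, -0.019, 1.0, 0.0]
wrist_force: [0.1, -0.3, -1.5]
finger_gap: 0.0526
grip_force: 42.1
```

```bash
python3 - <<'E'
from h import *
print(env.get_state()['grip_force']);go(612,-241,205,132.8)
E
```

```text
42.14942693710327
xyz [  78.  -379.7   -1.8] turn [0.0016 0.0032 0.861 ] | tcp [675.8 141.3 203.5] xang -177.87 t 4.45 gap 0.05262481349003197 F [ 0.1 -0.3 -1.5]
```

apply_moves(rows=[{"xyz":[2,-11,0],"turn":[0,0,0.03],"grip":0.5},{"xyz":[8,-38,0],"turn":[0,0,0.09],"grip":0.5},{"xyz":[15,-74,0],"turn":[0,0,0.17],"grip":0.5},{"xyz":[23,-112,0],"turn":[0,0,0.255],"grip":0.5},{"xyz":[31,-150,0],"turn":[0,0,0.34],"grip":0.5},{"xyz":[39,-190,0],"turn":[0,0,0.43],"grip":0.5},{"xyz":[47,-228,0],"turn":[0,0,0.515],"grip":0.5},{"xyz":[55,-266,0],"turn":[0,0,0.6],"grip":0.5},{"xyz":[63,-304,0],"turn":[0,0,0.69],"grip":0.5},{"xyz":[71,-342,0],"turn":[0,0,0.775],"grip":0.5},{"xyz":[76,-370,0],"turn":[0,0,0.84],"grip":0.5},{"xyz":[78,-380,0],"turn":[0,0,0.861],"grip":0.5}])

```text
clock: 5.45
tcp_pos: [0.6087, -0.2463, 0.1987]
orientation: [-0.002, 0.405, 0.915, -0.001]
wrist_force: [-0.7, 0.2, -1.5]
finger_gap: 0.0528
grip_force: 42.2
```

```bash
python3 - <<'E'
from h import *
c=shot('wrist'); c=shot('wrist','w2.png'); np.savez('/tmp/w2.npz',**c)
go(502,-343,205,132.8)
E
```

```text
xyz [  -0.5 -146.2   -5.8] turn [-0.0014 -0.0033 -0.0047] | tcp [ 609.4 -243.8  199. ] xang 132.53 t 5.55 gap 0.05278123449738432 F [ 0.1  0.4 -0.9]
```

View pics/w2.png

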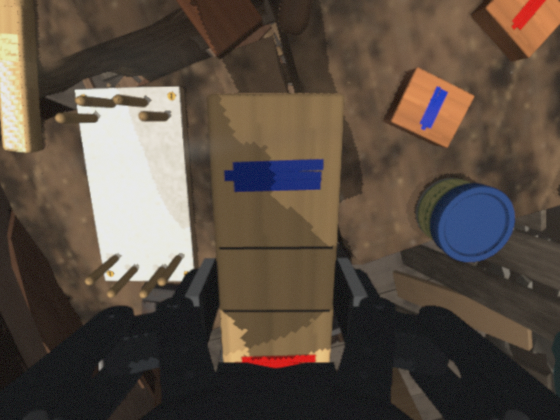

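The wrist view shows the jig's white face at columns 78–193, rows 87–281. The held cheek has its blue end away from the fingers, its top edge at row 95 and its pencil lines at rows 247 and 310.

```bash
python3 - <<'E'
from h import *
c=dict(np.load('/tmp/w2.npz')); I=c['color'];H=cv2.cvtColor(I,cv2.COLOR_BGR2HSV);h,s,v=[H[...,i].astype(int) for i in range(3)]
m=(s<60)&(v>150)&win(c,60,75,205,295)
print('jig',rect(c,m,.018,3))
for z in(.208,.2105,.213):
    L=to_plane(c,[[219,247.5],[333,247.5],[219,310.5],[329,310.5],[216,95],[337,95]],z)*1000
    print(z,L.round(1)[:, :2].tolist(), 'ctr',L[:4].mean(0).round(1),'len half+16',np.linalg.norm(L[4:].mean(0)-L[:4].mean(0)).round(1),'w',np.linalg.norm(L[0]-L[1]).round(1))
d=L[4:].mean(0)-L[2:4].mean(0);print(np.rad2deg(np.arctan2(d[1],d[0])))
s_=env.get_state();print(s_['tcp_pos']*1000)
E
```

```text
jig [ 501.1 -342.7  207.3  104.8  -47.5]
0.208 [[578.4, -250.5], [616.5, -215.7], [599.2, -275.9], [638.4, -240.0], [535.9, -201.0], [571.5, -168.6]] ctr [ 608.1 -245.5  208. ] len half+16 81.5 w 51.5
0.2105 [[578.1, -249.4], [615.4, -215.3], [598.5, -274.3], [636.9, -239.1], [536.4, -200.9], [571.3, -169.1]] ctr [ 607.2 -244.5  210.5] len half+16 80.0 w 50.5
0.213 [[577.8, -248.3], [614.4, -214.8], [597.8, -272.8], [635.5, -238.2], [536.8, -200.7], [571.1, -169.5]] ctr [ 606.4 -243.5  213. ] len half+16 78.5 w 49.6
131.6779686919355
[ 609.37437956 -243.80027358  199.02224843]
```

```bash
python3 - <<'E'
from h import *
go(502.3,-343.7,110,132.6)
E
```

```text
xyz [  -1.5 -146.3   89.2] turn [-0.0014 -0.0033 -0.0012] | tcp [ 609.4 -243.8  199. ] xang 132.53 t 5.55 gap 0.05278123449738432 F [ 0.1  0.4 -0.9]
```

apply_moves(rows=[{"xyz":[0,-15,0],"turn":[0,0,0],"grip":0.5},{"xyz":[0,-40,0],"turn":[0,0,0],"grip":0.5},{"xyz":[0,-70,5],"turn":[0,0,0],"grip":0.5},{"xyz":[-1.5,-100,15],"turn":[0,0,0],"grip":0.5},{"xyz":[-1.5,-125,30],"turn":[0,0,0],"grip":0.5},{"xyz":[-1.5,-140,50],"turn":[0,0,0],"grip":0.5},{"xyz":[-1.5,-146,70],"turn":[0,0,0],"grip":0.5},{"xyz":[-1.5,-146,83],"turn":[0,0,0],"grip":0.5},{"xyz":[-1.5,-146,89],"turn":[0,0,0],"grip":0.5},{"xyz":[-1.5,-146,89],"turn":[0,0,0],"grip":0.5},{"xyz":[-1.5,-146,89],"turn":[0,0,0],"grip":0.5}])

```text
clock: 6.47
tcp_pos: [0.5053, -0.3407, 0.1124]
orientation: [-0.0, 0.4, 0.917, 0.0]
wrist_force: [0.0, -0.2, -0.8]
finger_gap: 0.0526
grip_force: 42.2
```

```bash
python3 - <<'E'
from h import *
c=shot('wrist','w3.png'); np.savez('/tmp/w3.npz',**c)
go(502.3,-343.7,27,132.6)
E
```

```text
xyz [ 0.7 -4.3 86.1] turn [0.0002 0.0009 0.0051] | tcp [ 505.9 -341.2  113.1] xang 132.89 t 6.5167 gap 0.05264804100003168 F [-0.4 -0.4 -1.1]
```

View pics/w3.png

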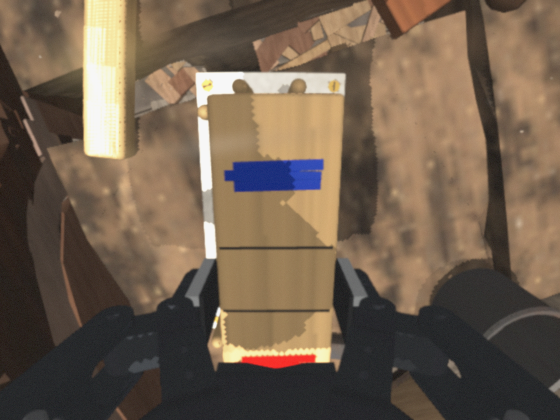

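The cheek is above the jig, with two dowel tips visible beyond its far end at (240,88) and (299,88). It is slightly off to the right, which matches the 4 mm reading.

apply_moves(rows=[{"xyz":[0.7,-4.3,10],"turn":[0,0,0.003],"grip":0.5},{"xyz":[0.7,-4.3,20],"turn":[0,0,0.003],"grip":0.5},{"xyz":[0.7,-4.3,23],"turn":[0,0,0.003],"grip":0.5},{"xyz":[0.7,-4.3,23],"turn":[0,0,0.003],"grip":0.5},{"xyz":[0.7,-4.3,23],"turn":[0,0,0.003],"grip":0.5}])

```text
clock: 6.93
tcp_pos: [0.5012, -0.3439, 0.0888]
orientation: [-0.0, 0.402, 0.916, 0.0]
wrist_force: [-0.5, -0.9, -0.8]
finger_gap: 0.053
grip_force: 42.2
```

```bash
python3 - <<'E'
from h import *
go(502.3,-343.7,27,132.6)
c=shot('top');H=cv2.cvtColor(c['color'],cv2.COLOR_BGR2HSV)
c=shot('wrist','w4.png')
np.savez('/tmp/w4.npz',**c)
go(502.3,-343.7,27,132.6)
E
```

```text
xyz [-0.6  1.  61.8] turn [-0.0001 -0.001   0.0005] | tcp [ 501.2 -343.9   88.8] xang 132.63 t 6.9333 gap 0.05295773868004635 F [-0.5 -0.9 -0.8]
xyz [ 0.1  0.9 62.5] turn [0.     0.0004 0.0005] | tcp [ 501.6 -344.4   89.5] xang 132.63 t 7.0333 gap 0.052609697299241885 F [ 0.2 -0.  -1. ]
```

View pics/w4.png

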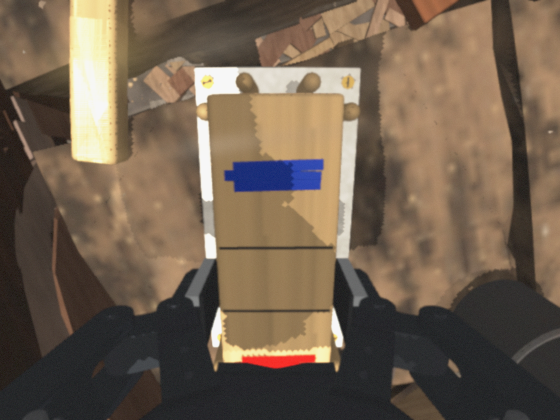

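The cheek is centred between the dowel tips, with side tips at (203,110) and (352,110) and the board at columns 209–343. I'll descend now.

apply_moves(rows=[{"xyz":[0,0.8,8],"turn":[0,0,0],"grip":0.5},{"xyz":[0,0.8,18],"turn":[0,0,0],"grip":0.5},{"xyz":[0,0.8,28],"turn":[0,0,0],"grip":0.5},{"xyz":[0,0.8,38],"turn":[0,0,0],"grip":0.5},{"xyz":[0,0.8,48],"turn":[0,0,0],"grip":0.5},{"xyz":[0,0.8,55],"turn":[0,0,0],"grip":0.5},{"xyz":[0,0.8,60],"turn":[0,0,0],"grip":0.5},{"xyz":[0,0.8,61],"turn":[0,0,0],"grip":0.5},{"xyz":[0,0.8,62],"turn":[0,0,0],"grip":0.5},{"xyz":[0,0.8,62],"turn":[0,0,0],"grip":0.5}])

```text
clock: 7.87
tcp_pos: [0.5023, -0.3438, 0.0274]
orientation: [0.0, 0.402, 0.916, -0.0]
wrist_force: [0.6, 0.4, -0.7]
finger_gap: 0.053
grip_force: 42.2
```

apply_moves(rows=[{"xyz":[0,0,1],"turn":[0,0,0],"grip":0.5},{"xyz":[0,0,2],"turn":[0,0,0],"grip":0.5},{"xyz":[0,0,2],"turn":[0,0,0],"grip":0.5}])

```text
clock: 8.12
tcp_pos: [0.5025, -0.3441, 0.0266]
orientation: [0.001, 0.402, 0.916, -0.0]
wrist_force: [-1.5, 0.1, 4.4]
finger_gap: 0.0525
grip_force: 42.8
```

apply_moves(rows=[{"xyz":[0,0,-1],"turn":[0,0,0],"grip":0.8},{"xyz":[0,0,-1],"turn":[0,0,0],"grip":0.9},{"xyz":[0,0,-1],"turn":[0,0,0],"grip":1},{"xyz":[0,0,-1],"turn":[0,0,0],"grip":1},{"xyz":[0,0,-5],"turn":[0,0,0],"grip":1},{"xyz":[0,0,-20],"turn":[0,0,0],"grip":1},{"xyz":[0,0,-50],"turn":[0,0,0],"grip":1},{"xyz":[0,0,-85],"turn":[0,0,0],"grip":1},{"xyz":[0,0,-120],"turn":[0,0,0],"grip":1},{"xyz":[0,0,-155],"turn":[0,0,0],"grip":1},{"xyz":[0,0,-180],"turn":[0,0,0],"grip":1},{"xyz":[0,0,-180],"turn":[0,0,0],"grip":1}])

```text
clock: 9.12
tcp_pos: [0.5044, -0.3457, 0.2124]
orientation: [0.005, 0.402, 0.916, -0.002]
wrist_force: [-0.1, -0.1, 0.6]
finger_gap: 0.0853
grip_force: 0.0
```

```bash
python3 - <<'E'
from h import *
c=shot('wrist','w5.png'); np.savez('/tmp/w5.npz',**c)
go(664,38,210,180)
print(proj(c,[[.5016,-.3427,.038]]))
E
```

```text
xyz [173.2 377.4  -1.6] turn [-0.0024  0.0072 -0.8268] | tcp [ 503.7 -345.1  209.4] xang 132.63 t 9.1667 gap 0.08523187844589261 F [-0.1 -0.2 -0.3]
[[275.26440484 188.09397688]]
```

View pics/w5.png

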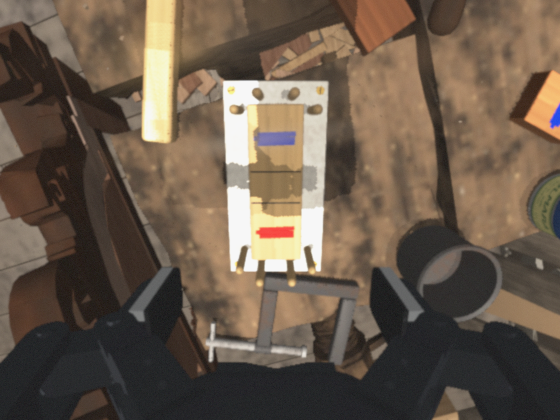

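The pale cheek lies flat between the dowels. Its pencil lines are at rows 172 and 203, and the red end is at the image bottom (277,232).

apply_moves(rows=[{"xyz":[8,17,0],"turn":[0,0,-0.03],"grip":1},{"xyz":[22,48,0],"turn":[0,0,-0.1],"grip":1},{"xyz":[39,85,0],"turn":[0,0,-0.18],"grip":1},{"xyz":[56,122,0],"turn":[0,0,-0.27],"grip":1},{"xyz":[73,159,0],"turn":[0,0,-0.36],"grip":1},{"xyz":[90,196,0],"turn":[0,0,-0.44],"grip":1},{"xyz":[107,233,0],"turn":[0,0,-0.52],"grip":1},{"xyz":[124,270,0],"turn":[0,0,-0.6],"grip":1},{"xyz":[141,307,0],"turn":[0,0,-0.68],"grip":1},{"xyz":[156,340,0],"turn":[0,0,-0.75],"grip":1},{"xyz":[168,366,0],"turn":[0,0,-0.81],"grip":1},{"xyz":[173,377,0],"turn":[0,0,-0.827],"grip":1}])

```text
clock: 10.17
tcp_pos: [0.6625, 0.0431, 0.2034]
orientation: [-0.001, -0.003, 1.0, 0.001]
wrist_force: [0.7, -0.8, 0.2]
finger_gap: 0.0854
grip_force: 0.0
```

apply_moves(rows=[{"xyz":[0,0,30],"turn":[0,0,0],"grip":1},{"xyz":[0,0,60],"turn":[0,0,0],"grip":1},{"xyz":[0,0,80],"turn":[0,0,0],"grip":1},{"xyz":[0,0,80],"turn":[0,0,0],"grip":1},{"xyz":[0,0,80],"turn":[0,0,0],"grip":1}])

```text
clock: 10.58
tcp_pos: [0.6606, 0.0385, 0.1234]
orientation: [-0.002, 0.0, 1.0, 0.0]
wrist_force: [0.7, -1.6, 0.6]
finger_gap: 0.0852
grip_force: 0.0
```

```bash
python3 - <<'E'
from h import *
c=shot('wrist','w6.png'); np.savez('/tmp/w6.npz',**c)
H=cv2.cvtColor(c['color'],cv2.COLOR_BGR2HSV);h,s,v=[H[...,i].astype(int) for i in range(3)]
m=win(c,150,60,420,320)&(s>120)&((h<5)|(h>172))&(v>90)
n,l,st,ce=cv2.connectedComponentsWithStats(m.astype(np.uint8));i=1+np.argmax(st[1:,4])
print(st[i],(to_plane(c,[ce[i]],.026)*1000).round(1))
go(664,38,9,180)
E
```

```text
[247 209  51  18 704] [[662.2  37.6  26. ]]
xyz [ -2.1  -0.4 116.3] turn [-0.0001 -0.001  -0.0007] | tcp [662.   38.4 125.3] xang 179.96 t 10.6333 gap 0.08551487904050037 F [0.4 0.  0.1]
```

View pics/w6.png

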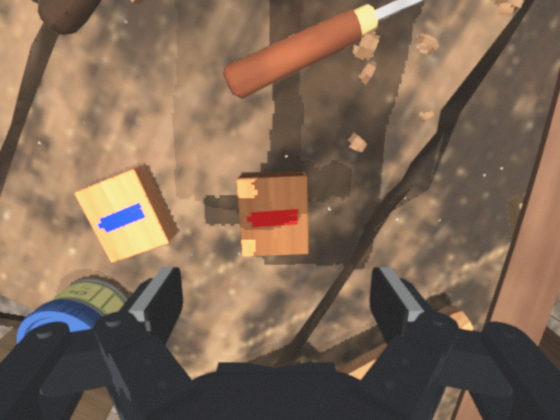

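The red core lies at columns 238–308, rows 179–256, square to the tool, with its bar centre at (273,217).

apply_moves(rows=[{"xyz":[0,0,30],"turn":[0,0,0],"grip":1},{"xyz":[0,0,60],"turn":[0,0,0],"grip":1},{"xyz":[0,0,85],"turn":[0,0,0],"grip":1},{"xyz":[0,0,105],"turn":[0,0,0],"grip":1},{"xyz":[0,0,114],"turn":[0,0,0],"grip":1},{"xyz":[0,0,116],"turn":[0,0,0],"grip":1},{"xyz":[0,0,116],"turn":[0,0,0],"grip":1}])

```text
clock: 11.22
tcp_pos: [0.6631, 0.0386, 0.0104]
orientation: [0.001, 0.0, 1.0, -0.0]
wrist_force: [1.1, 0.5, 0.8]
finger_gap: 0.0854
grip_force: 0.0
```

apply_moves(force=40, rows=[{"xyz":[0,0,0],"turn":[0,0,0],"grip":0.5},{"xyz":[0,0,0],"turn":[0,0,0],"grip":0.5},{"xyz":[0,0,0],"turn":[0,0,0],"grip":0.5},{"xyz":[0,0,0],"turn":[0,0,0],"grip":0.5},{"xyz":[0,0,0],"turn":[0,0,0],"grip":0.5},{"xyz":[0,0,0],"turn":[0,0,0],"grip":0.5}])

```text
clock: 11.72
tcp_pos: [0.6639, 0.0388, 0.0115]
orientation: [0.002, -0.0, 1.0, -0.0]
wrist_force: [-0.3, 0.3, 6.2]
finger_gap: 0.0529
grip_force: 42.8
```

```bash
python3 - <<'E'
from h import *
print(env.get_state()['grip_force']);go(662.2,37.8,9,180)
E
```

```text
42.77263104915619
xyz [ 1.7 -1.   2.5] turn [-0.0005  0.0038  0.0003] | tcp [663.9  38.8  11.5] xang -179.98 t 11.7167 gap 0.052926186949692 F [-0.3  0.3  6.2]
```

apply_moves(rows=[{"xyz":[0,0,-5],"turn":[0,0,0],"grip":0.5},{"xyz":[0,0,-20],"turn":[0,0,0],"grip":0.5},{"xyz":[0,0,-45],"turn":[0,0,0],"grip":0.5},{"xyz":[0,0,-75],"turn":[0,0,0],"grip":0.5},{"xyz":[0,0,-110],"turn":[0,0,0],"grip":0.5},{"xyz":[0,0,-145],"turn":[0,0,0],"grip":0.5},{"xyz":[0,0,-175],"turn":[0,0,0],"grip":0.5},{"xyz":[0,0,-190],"turn":[0,0,0],"grip":0.5},{"xyz":[0,0,-190],"turn":[0,0,0],"grip":0.5},{"xyz":[0,0,-190],"turn":[0,0,0],"grip":0.5}])

```text
clock: 12.55
tcp_pos: [0.6628, 0.039, 0.2004]
orientation: [0.001, -0.0, 1.0, -0.0]
wrist_force: [-0.4, 0.5, -2.3]
finger_gap: 0.053
grip_force: 42.1
```

```bash
python3 - <<'E'
from h import *
print(env.get_state()['grip_force']);go(535.3,-379.4,200,132.6)
E
```

```text
42.11184561252594
xyz [ 1.277e+02 -4.184e+02  2.000e-01] turn [8.000e-04 2.400e-03 8.276e-01] | tcp [662.8  39.  200.4] xang -179.98 t 12.55 gap 0.052950181752781905 F [-0.4  0.5 -2.3]
```

apply_moves(rows=[{"xyz":[6,-20,0],"turn":[0,0,0.04],"grip":0.5},{"xyz":[16,-52,0],"turn":[0,0,0.1],"grip":0.5},{"xyz":[28,-90,0],"turn":[0,0,0.18],"grip":0.5},{"xyz":[39,-128,0],"turn":[0,0,0.25],"grip":0.5},{"xyz":[51,-166,0],"turn":[0,0,0.33],"grip":0.5},{"xyz":[62,-204,0],"turn":[0,0,0.4],"grip":0.5},{"xyz":[74,-242,0],"turn":[0,0,0.48],"grip":0.5},{"xyz":[86,-280,0],"turn":[0,0,0.56],"grip":0.5},{"xyz":[97,-318,0],"turn":[0,0,0.63],"grip":0.5},{"xyz":[109,-356,0],"turn":[0,0,0.71],"grip":0.5},{"xyz":[120,-392,0],"turn":[0,0,0.78],"grip":0.5},{"xyz":[128,-418,0],"turn":[0,0,0.828],"grip":0.5}])

```text
clock: 13.55
tcp_pos: [0.532, -0.3814, 0.1965]
orientation: [-0.002, 0.405, 0.914, 0.0]
wrist_force: [-0.3, 0.2, -0.2]
finger_gap: 0.0529
grip_force: 42.1
```

apply_moves(rows=[{"xyz":[0,0,0],"turn":[0,0,0],"grip":0.5},{"xyz":[0,0,20],"turn":[0,0,0],"grip":0.5},{"xyz":[0,0,50],"turn":[0,0,0],"grip":0.5},{"xyz":[0,0,80],"turn":[0,0,0],"grip":0.5},{"xyz":[0,0,90],"turn":[0,0,0],"grip":0.5},{"xyz":[0,0,90],"turn":[0,0,0],"grip":0.5},{"xyz":[0,0,90],"turn":[0,0,0],"grip":0.5}])

```text
clock: 14.13
tcp_pos: [0.5339, -0.3781, 0.1084]
orientation: [-0.001, 0.402, 0.916, 0.0]
wrist_force: [-0.5, -0.1, -0.6]
finger_gap: 0.053
grip_force: 42.1
```

```bash
python3 - <<'E'
from h import *
go(535.3,-379.4,51,132.6)
c=shot('wrist','w7.png'); np.savez('/tmp/w7.npz',**c)
go(535.3,-379.4,51,132.6)
E
```

```text
xyz [-2.1  0.1 57.4] turn [-0.0002 -0.0028  0.0001] | tcp [ 533.9 -378.1  108.4] xang 132.61 t 14.1333 gap 0.052980311968549035 F [-0.5 -0.1 -0.6]
xyz [-0.7  0.  59. ] turn [0.     0.0004 0.0001] | tcp [ 534.8 -378.9  110. ] xang 132.61 t 14.1833 gap 0.0526808625553268 F [ 0.2  0.4 -1. ]
```

View pics/w7.png

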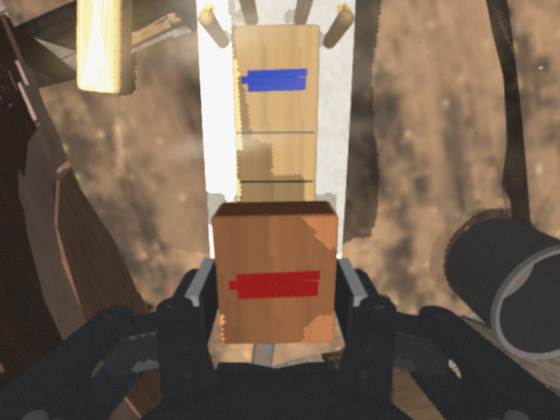

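The red core is over the red end and square with the board. The pale cheek's pencil lines are at rows 131 and 181.

```bash
python3 - <<'E'
from h import *
c=dict(np.load('/tmp/w7.npz'))
L=to_plane(c,[[236,131.5],[315,131.5],[236.5,181],[317,181]],.038)[:,:2]*1000
u=np.array([np.cos(np.deg2rad(132.6)),np.sin(np.deg2rad(132.6))]);n=np.array([u[1],-u[0]])
m=L.mean(0);J=np.array([501.5,-342.8]);print(m,'along',(m-J)@u,'across',(m-J)@n,[(l-J)@u for l in L])
T=to_plane(c,[[215,214],[337,214],[220,343],[333,343]],.110+.0145)[:,:2]*1000
print(T.mean(0),'core along',(T.mean(0)-J)@u,'across',(T.mean(0)-J)@n,np.linalg.norm(T[0]-T[1]),np.linalg.norm(T[0]-T[2]))
E
```

```text
[ 500.89534455 -341.38822195] along 1.4484824578667672 across 0.5105135210723665 [np.float64(17.722353853371473), np.float64(17.770212437908427), np.float64(-14.879016996518995), np.float64(-14.81961946329404)]
[ 532.17470765 -375.29377386] core along -44.681544773240475 across 0.585308258029182 50.691798566680994 63.97517021759537
```

apply_moves(rows=[{"xyz":[-2,0,5],"turn":[0,0,0],"grip":0.5},{"xyz":[-2,0,12],"turn":[0,0,0],"grip":0.5},{"xyz":[-2,0,22],"turn":[0,0,0],"grip":0.5},{"xyz":[-2,0,32],"turn":[0,0,0],"grip":0.5},{"xyz":[-2,0,42],"turn":[0,0,0],"grip":0.5},{"xyz":[-2,0,50],"turn":[0,0,0],"grip":0.5},{"xyz":[-2,0,56],"turn":[0,0,0],"grip":0.5},{"xyz":[-2,0,59],"turn":[0,0,0],"grip":0.5},{"xyz":[-2,0,60],"turn":[0,0,0],"grip":0.5},{"xyz":[-2,0,60],"turn":[0,0,0],"grip":0.5}])

```text
clock: 15.02
tcp_pos: [0.5355, -0.3803, 0.0496]
orientation: [-0.0, 0.402, 0.916, 0.0]
wrist_force: [0.2, 0.0, 0.5]
finger_gap: 0.0529
grip_force: 42.3
```

apply_moves(rows=[{"xyz":[0,0,1],"turn":[0,0,0],"grip":0.5},{"xyz":[0,0,1.5],"turn":[0,0,0],"grip":0.5},{"xyz":[0,0,1.5],"turn":[0,0,0],"grip":0.5}])

```text
clock: 15.27
tcp_pos: [0.5356, -0.3804, 0.0495]
orientation: [0.0, 0.402, 0.916, -0.0]
wrist_force: [-4.5, 3.1, 10.3]
finger_gap: 0.0532
grip_force: 43.2
```

apply_moves(rows=[{"xyz":[0,0,-1],"turn":[0,0,0],"grip":0.8},{"xyz":[0,0,-1],"turn":[0,0,0],"grip":0.9},{"xyz":[0,0,-1],"turn":[0,0,0],"grip":1},{"xyz":[0,0,-1],"turn":[0,0,0],"grip":1},{"xyz":[0,0,-5],"turn":[0,0,0],"grip":1},{"xyz":[0,0,-20],"turn":[0,0,0],"grip":1},{"xyz":[0,0,-50],"turn":[0,0,0],"grip":1},{"xyz":[0,0,-85],"turn":[0,0,0],"grip":1},{"xyz":[0,0,-120],"turn":[0,0,0],"grip":1},{"xyz":[0,0,-150],"turn":[0,0,0],"grip":1},{"xyz":[0,0,-160],"turn":[0,0,0],"grip":1},{"xyz":[0,0,-160],"turn":[0,0,0],"grip":1}])

```text
clock: 16.27
tcp_pos: [0.5373, -0.3819, 0.2119]
orientation: [0.003, 0.402, 0.916, -0.001]
wrist_force: [-0.2, -0.8, 0.0]
finger_gap: 0.0854
grip_force: 0.0
```

```bash
python3 - <<'E'
from h import *
c=shot('wrist','w8.png'); np.savez('/tmp/w8.npz',**c)
go(662,-83,210,199.5)
E
```

```text
xyz [134.6 294.2  -1.2] turn [-0.0017  0.003  -1.1681] | tcp [ 536.4 -381.2  209.2] xang 132.57 t 16.3167 gap 0.08511679617681477 F [-0.8  0.2 -0.6]
```

apply_moves(rows=[{"xyz":[7,15,0],"turn":[0,0,-0.07],"grip":1},{"xyz":[20,43,0],"turn":[0,0,-0.17],"grip":1},{"xyz":[34,74,0],"turn":[0,0,-0.28],"grip":1},{"xyz":[48,105,0],"turn":[0,0,-0.4],"grip":1},{"xyz":[62,136,0],"turn":[0,0,-0.52],"grip":1},{"xyz":[76,167,0],"turn":[0,0,-0.64],"grip":1},{"xyz":[90,198,0],"turn":[0,0,-0.76],"grip":1},{"xyz":[104,228,0],"turn":[0,0,-0.88],"grip":1},{"xyz":[118,257,0],"turn":[0,0,-1.0],"grip":1},{"xyz":[129,280,0],"turn":[0,0,-1.1],"grip":1},{"xyz":[134,292,0],"turn":[0,0,-1.168],"grip":1},{"xyz":[134.5,294,0],"turn":[0,0,-1.168],"grip":1}])

```text
clock: 17.32
tcp_pos: [0.6608, -0.0793, 0.2046]
orientation: [-0.002, -0.172, 0.985, 0.001]
wrist_force: [0.5, -1.1, 0.0]
finger_gap: 0.0853
grip_force: 0.0
```

apply_moves(rows=[{"xyz":[0,0,30],"turn":[0,0,0],"grip":1},{"xyz":[0,0,60],"turn":[0,0,0],"grip":1},{"xyz":[0,0,80],"turn":[0,0,0],"grip":1},{"xyz":[0,0,80],"turn":[0,0,0],"grip":1},{"xyz":[0,0,80],"turn":[0,0,0],"grip":1}])

```text
clock: 17.73
tcp_pos: [0.6592, -0.0831, 0.1252]
orientation: [-0.003, -0.168, 0.986, 0.001]
wrist_force: [-0.1, -0.6, 0.6]
finger_gap: 0.0852
grip_force: 0.0
```

```bash
python3 - <<'E'
from h import *
c=shot('wrist','w9.png'); np.savez('/tmp/w9.npz',**c)
H=cv2.cvtColor(c['color'],cv2.COLOR_BGR2HSV);h,s,v=[H[...,i].astype(int) for i in range(3)]
m=win(c,190,120,370,300)&(s>120)&(h>105)&(h<130)
n,l,st,ce=cv2.connectedComponentsWithStats(m.astype(np.uint8));i=1+np.argmax(st[1:,4])
print(st[i],ce[i],(to_plane(c,[ce[i]],.026)*1000).round(1))
go(662,-83,9,199.5)
E
```

```text
[247 211  50  16 650] [272.55384615 218.17538462] [[662.2 -83.1  26. ]]
xyz [ -1.7  -0.2 118.3] turn [ 0.0008 -0.0016 -0.0022] | tcp [660.6 -83.4 127.3] xang -160.62 t 17.7833 gap 0.08567504984731977 F [ 0.8 -0.4  0.9]
```

View pics/w9.png

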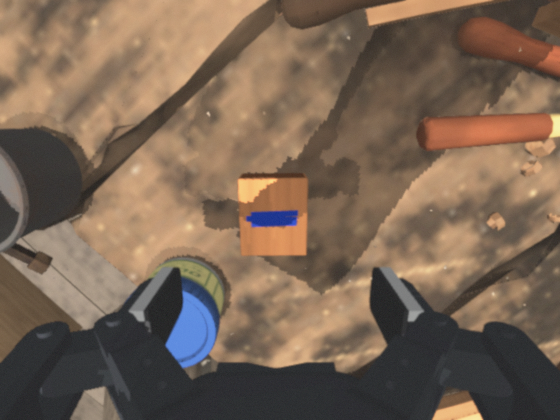

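The blue core is square under the tool at columns 239–307, with its bar at (273,218). The blue-lidded jar stands close to the left finger at (195,310), so I'll check its height and position.

```bash
python3 - <<'E'
from h import *
c=dict(np.load('/tmp/top0.npz'))
V=c['view'];R=V[:3,:3];o=-R.T@V[:3,3]
H=cv2.cvtColor(c['color'],cv2.COLOR_BGR2HSV)
m=win(c,275,85,325,140)&(H[...,0]>95)&(H[...,0]<120)&(H[...,1]>120)
yx=np.argwhere(m)
u=cv2.undistortPoints(yx[:,::-1].astype(float).reshape(-1,1,2),c['camera_matrix'],np.array([float(c['k1']),0,0,0])).reshape(-1,2)
z=c['z_map'][m];ok=z>0
P=((np.c_[u,np.ones(len(u))]*z[:,None])[ok]@R+o)*1000
top=P[P[:,2]>np.median(P[:,2])-6]
print(np.median(P[:,2]),top.min(0),top.max(0))
s=env.get_state();q=s['orientation'];T=Ro.from_quat(np.r_[q[1:],q[0]])
print(T.inv().apply((top.min(0)+top.max(0))/2-s['tcp_pos']*1000))
E
```

```text
55.44387844093723 [ 727.35157647 -172.11791978   49.74419521] [802.16028894 -98.36639338  62.96608464]
[-81.17820361 -83.56402402  70.7037942 ]
```

apply_moves(rows=[{"xyz":[-1,0,30],"turn":[0,0,0],"grip":1},{"xyz":[-1,0,60],"turn":[0,0,0],"grip":1},{"xyz":[-1,0,85],"turn":[0,0,0],"grip":1},{"xyz":[-1,0,105],"turn":[0,0,0],"grip":1},{"xyz":[-1,0,114],"turn":[0,0,0],"grip":1},{"xyz":[-1,0,117],"turn":[0,0,0],"grip":1},{"xyz":[-1,0,117],"turn":[0,0,0],"grip":1}])

```text
clock: 18.37
tcp_pos: [0.6629, -0.0827, 0.0116]
orientation: [0.0, -0.169, 0.986, -0.0]
wrist_force: [-0.5, 0.6, 0.7]
finger_gap: 0.0858
grip_force: 0.0
```

apply_moves(force=40, rows=[{"xyz":[0,0,0],"turn":[0,0,0],"grip":0.5},{"xyz":[0,0,0],"turn":[0,0,0],"grip":0.5},{"xyz":[0,0,0],"turn":[0,0,0],"grip":0.5},{"xyz":[0,0,0],"turn":[0,0,0],"grip":0.5},{"xyz":[0,0,0],"turn":[0,0,0],"grip":0.5},{"xyz":[0,0,0],"turn":[0,0,0],"grip":0.5}])

```text
clock: 18.87
tcp_pos: [0.6637, -0.0827, 0.013]
orientation: [0.002, -0.169, 0.986, -0.001]
wrist_force: [-0.3, 0.2, 6.5]
finger_gap: 0.0527
grip_force: 43.0
```

apply_moves(rows=[{"xyz":[0,0,-5],"turn":[0,0,0],"grip":0.5},{"xyz":[0,0,-20],"turn":[0,0,0],"grip":0.5},{"xyz":[0,0,-45],"turn":[0,0,0],"grip":0.5},{"xyz":[0,0,-75],"turn":[0,0,0],"grip":0.5},{"xyz":[0,0,-110],"turn":[0,0,0],"grip":0.5},{"xyz":[0,0,-145],"turn":[0,0,0],"grip":0.5},{"xyz":[0,0,-175],"turn":[0,0,0],"grip":0.5},{"xyz":[0,0,-190],"turn":[0,0,0],"grip":0.5},{"xyz":[0,0,-190],"turn":[0,0,0],"grip":0.5},{"xyz":[0,0,-190],"turn":[0,0,0],"grip":0.5}])

```text
clock: 19.7
tcp_pos: [0.6627, -0.0823, 0.2019]
orientation: [0.001, -0.169, 0.986, -0.0]
wrist_force: [0.8, -0.0, -1.2]
finger_gap: 0.053
grip_force: 42.4
```

```bash
python3 - <<'E'
from h import *
print(env.get_state()['grip_force']);go(469.1,-307.4,200,132.6)
E
```

```text
42.37208068370819
xyz [ 257.6 -147.6    1.6] turn [-1.0000e-04  2.4000e-03  1.1676e+00] | tcp [662.7 -82.3 201.9] xang -160.5 t 19.7 gap 0.052984405226546474 F [ 0.8 -0.  -1.2]
```

apply_moves(rows=[{"xyz":[13,-7,0],"turn":[0,0,0.06],"grip":0.5},{"xyz":[36,-20,0],"turn":[0,0,0.17],"grip":0.5},{"xyz":[62,-35,0],"turn":[0,0,0.28],"grip":0.5},{"xyz":[88,-50,0],"turn":[0,0,0.4],"grip":0.5},{"xyz":[114,-65,0],"turn":[0,0,0.52],"grip":0.5},{"xyz":[140,-80,0],"turn":[0,0,0.64],"grip":0.5},{"xyz":[166,-95,0],"turn":[0,0,0.76],"grip":0.5},{"xyz":[192,-110,0],"turn":[0,0,0.87],"grip":0.5},{"xyz":[217,-125,0],"turn":[0,0,0.98],"grip":0.5},{"xyz":[238,-137,0],"turn":[0,0,1.08],"grip":0.5},{"xyz":[252,-145,0],"turn":[0,0,1.15],"grip":0.5},{"xyz":[256,-147.5,0],"turn":[0,0,1.1676],"grip":0.5}])

```text
clock: 20.7
tcp_pos: [0.4674, -0.3077, 0.1985]
orientation: [-0.002, 0.405, 0.915, 0.0]
wrist_force: [0.8, -0.3, -1.6]
finger_gap: 0.0529
grip_force: 42.3
```

apply_moves(rows=[{"xyz":[0,0,0],"turn":[0,0,0],"grip":0.5},{"xyz":[0,0,20],"turn":[0,0,0],"grip":0.5},{"xyz":[0,0,50],"turn":[0,0,0],"grip":0.5},{"xyz":[0,0,80],"turn":[0,0,0],"grip":0.5},{"xyz":[0,0,90],"turn":[0,0,0],"grip":0.5},{"xyz":[0,0,90],"turn":[0,0,0],"grip":0.5},{"xyz":[0,0,90],"turn":[0,0,0],"grip":0.5}])

```text
clock: 21.28
tcp_pos: [0.4703, -0.3058, 0.1106]
orientation: [-0.001, 0.401, 0.916, 0.0]
wrist_force: [1.0, 0.1, 0.6]
finger_gap: 0.0528
grip_force: 42.3
```

```bash
python3 - <<'E'
from h import *
shot('top');c=shot('wrist','w10.png'); np.savez('/tmp/w10.npz',**c)
go(470,-308.6,52,132.6)
E
```

```text
xyz [-0.  -2.  60.4] turn [0.0003 0.0025 0.001 ] | tcp [ 471.3 -307.1  112.4] xang 132.66 t 21.3833 gap 0.05278238284867477 F [0.4 0.9 0.2]
```

View pics/w10.png

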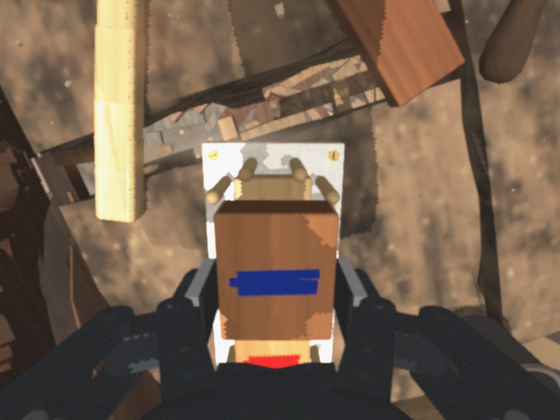

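The blue core is over the blue end. The dowels at (217,190) and (330,190) show it about 1–2 mm to the right, which agrees with the −2 mm correction.

apply_moves(rows=[{"xyz":[0,-1.8,5],"turn":[0,0,0],"grip":0.5},{"xyz":[0,-1.8,12],"turn":[0,0,0],"grip":0.5},{"xyz":[0,-1.8,22],"turn":[0,0,0],"grip":0.5},{"xyz":[0,-1.8,32],"turn":[0,0,0],"grip":0.5},{"xyz":[0,-1.8,42],"turn":[0,0,0],"grip":0.5},{"xyz":[0,-1.8,50],"turn":[0,0,0],"grip":0.5},{"xyz":[0,-1.8,56],"turn":[0,0,0],"grip":0.5},{"xyz":[0,-1.8,59],"turn":[0,0,0],"grip":0.5},{"xyz":[0,-1.8,60.5],"turn":[0,0,0],"grip":0.5},{"xyz":[0,-1.8,60.5],"turn":[0,0,0],"grip":0.5}])

```text
clock: 22.22
tcp_pos: [0.4684, -0.3076, 0.051]
orientation: [-0.0, 0.402, 0.916, -0.0]
wrist_force: [-1.6, 2.1, 5.4]
finger_gap: 0.053
grip_force: 43.0
```

apply_moves(rows=[{"xyz":[0,0,0.7],"turn":[0,0,0],"grip":0.5},{"xyz":[0,0,1.3],"turn":[0,0,0],"grip":0.5},{"xyz":[0,0,1.3],"turn":[0,0,0],"grip":0.5}])

```text
clock: 22.47
tcp_pos: [0.4685, -0.3077, 0.0509]
orientation: [0.0, 0.402, 0.916, -0.0]
wrist_force: [-4.7, 3.9, 15.7]
finger_gap: 0.053
grip_force: 44.0
```

Contact made, so I'll release and rise to look.

apply_moves(rows=[{"xyz":[0,0,-1.3],"turn":[0,0,0],"grip":0.7},{"xyz":[0,0,-1.3],"turn":[0,0,0],"grip":0.9},{"xyz":[0,0,-1.3],"turn":[0,0,0],"grip":1},{"xyz":[0,0,-1.3],"turn":[0,0,0],"grip":1},{"xyz":[0,0,-5],"turn":[0,0,0],"grip":1},{"xyz":[0,0,-20],"turn":[0,0,0],"grip":1},{"xyz":[0,0,-50],"turn":[0,0,0],"grip":1},{"xyz":[0,0,-85],"turn":[0,0,0],"grip":1},{"xyz":[0,0,-120],"turn":[0,0,0],"grip":1},{"xyz":[0,0,-150],"turn":[0,0,0],"grip":1},{"xyz":[0,0,-160],"turn":[0,0,0],"grip":1},{"xyz":[0,0,-160],"turn":[0,0,0],"grip":1}])

```text
clock: 23.47
tcp_pos: [0.4703, -0.3093, 0.2125]
orientation: [0.003, 0.402, 0.916, -0.001]
wrist_force: [1.0, -0.6, 0.2]
finger_gap: 0.0856
grip_force: 0.0
```

```bash
python3 - <<'E'
from h import *
shot('top');c=shot('wrist','w11.png'); np.savez('/tmp/w11.npz',**c)
go(408,-145,210,168.3)
E
```

```text
xyz [160.9  65.6  -1.6] turn [ 0.000e+00 -3.000e-04 -6.232e-01] | tcp [ 468.6 -307.9  208.3] xang 132.59 t 23.5667 gap 0.08534909721658476 F [-0.1  0.9 -0.7]
```

View pics/w11.png

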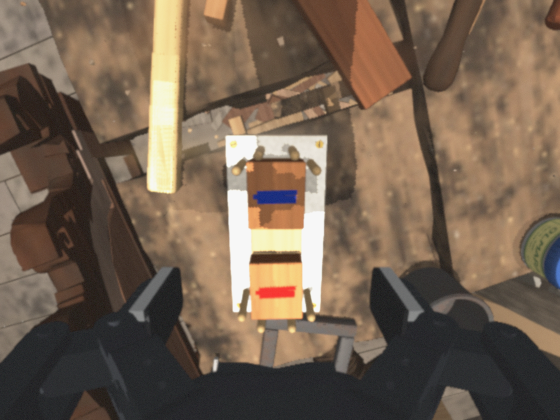

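Both cores lie flat on their own colours, blue at (277,197) and red at (277,292), with the slot open at rows 230–253. My picture allowance is used up, so I'll work from numbers from here.

apply_moves(rows=[{"xyz":[10,4,0],"turn":[0,0,-0.04],"grip":1},{"xyz":[32,13,0],"turn":[0,0,-0.13],"grip":1},{"xyz":[59,24,0],"turn":[0,0,-0.23],"grip":1},{"xyz":[86,35,0],"turn":[0,0,-0.34],"grip":1},{"xyz":[113,46,0],"turn":[0,0,-0.44],"grip":1},{"xyz":[138,56,0],"turn":[0,0,-0.54],"grip":1},{"xyz":[155,63,0],"turn":[0,0,-0.6],"grip":1},{"xyz":[161,66,0],"turn":[0,0,-0.623],"grip":1},{"xyz":[161,66,0],"turn":[0,0,-0.623],"grip":1},{"xyz":[161,66,0],"turn":[0,0,-0.623],"grip":1},{"xyz":[161,66,0],"turn":[0,0,-0.623],"grip":1}])

```text
clock: 24.48
tcp_pos: [0.4088, -0.1456, 0.2084]
orientation: [-0.0, 0.103, 0.995, -0.0]
wrist_force: [-0.2, 0.4, 0.8]
finger_gap: 0.0852
grip_force: 0.0
```

```bash
python3 - <<'E'
from h import *
c=shot('wrist','w12.png'); np.savez('/tmp/w12.npz',**c)
H=cv2.cvtColor(c['color'],cv2.COLOR_BGR2HSV);h,s,v=[H[...,i].astype(int) for i in range(3)]
p=proj(c,[[.4078,-.1453,.02],[.486,-.161,.02],[.33,-.129,.02]]);print(p.round(0).tolist())
x,y=p[0].astype(int);print(H[y-50:y+60:20,x].tolist(),H[y,x-50:x+50:8].tolist())
w=win(c,x-48,y-85,x+48,y+85)
for t in(110,120,130,140,150): print(t,rect(c,(s>t)&(h<16)&w,.02,5))
go(408,-145,9,168.3)
E
```

```text
[[275.0, 190.0], [276.0, 259.0], [275.0, 111.0]]
[[10, 133, 138], [11, 141, 134], [10, 119, 73], [10, 126, 97], [9, 131, 101], [10, 146, 170]] [[15, 86, 122], [16, 71, 68], [13, 53, 58], [13, 76, 64], [12, 140, 71], [11, 129, 73], [12, 126, 75], [11, 139, 99], [11, 140, 100], [11, 128, 98], [13, 84, 82], [13, 85, 87], [15, 85, 84]]
110 [ 406.6 -145.   159.2   55.3  -11.5]
120 [ 406.6 -145.1  159.2   55.   -11.4]
130 [ 407.1 -145.   158.1   53.2  -11.6]
140 [ 451.1 -153.8   65.9   52.3  -11.7]Traceback (most recent call last):
  File "<stdin>", line 7, in <module>
  File "h.py", line 21, in rect
    q=max(cs,key=cv2.contourArea).reshape(-1,2)
      ~~~^^^^^^^^^^^^^^^^^^^^^^^^
ValueError: max() iterable argument is empty
```

apply_moves(rows=[{"xyz":[1,0,20],"turn":[0,0,0],"grip":1},{"xyz":[2,0,50],"turn":[0,0,0],"grip":1},{"xyz":[2,0,85],"turn":[0,0,0],"grip":1},{"xyz":[2,0,120],"turn":[0,0,0],"grip":1},{"xyz":[2,0,150],"turn":[0,0,0],"grip":1},{"xyz":[2,0,175],"turn":[0,0,0],"grip":1},{"xyz":[2,0,192],"turn":[0,0,0],"grip":1},{"xyz":[2,0,200],"turn":[0,0,0],"grip":1},{"xyz":[2,0,200],"turn":[0,0,0],"grip":1},{"xyz":[2,0,200],"turn":[0,0,0],"grip":1}])

```text
clock: 25.37
tcp_pos: [0.4067, -0.145, 0.009]
orientation: [-0.0, 0.103, 0.995, 0.0]
wrist_force: [0.3, -0.1, 0.4]
finger_gap: 0.0854
grip_force: 0.0
```

apply_moves(force=40, rows=[{"xyz":[0,0,0],"turn":[0,0,0],"grip":0.5},{"xyz":[0,0,0],"turn":[0,0,0],"grip":0.5},{"xyz":[0,0,0],"turn":[0,0,0],"grip":0.5},{"xyz":[0,0,0],"turn":[0,0,0],"grip":0.5},{"xyz":[0,0,0],"turn":[0,0,0],"grip":0.5},{"xyz":[0,0,0],"turn":[0,0,0],"grip":0.5}])

```text
clock: 25.87
tcp_pos: [0.4075, -0.1451, 0.0105]
orientation: [0.001, 0.102, 0.995, -0.001]
wrist_force: [-0.8, 0.1, 5.8]
finger_gap: 0.0524
grip_force: 41.2
```

apply_moves(rows=[{"xyz":[0,0,-5],"turn":[0,0,0],"grip":0.5},{"xyz":[0,0,-20],"turn":[0,0,0],"grip":0.5},{"xyz":[0,0,-45],"turn":[0,0,0],"grip":0.5},{"xyz":[0,0,-75],"turn":[0,0,0],"grip":0.5},{"xyz":[0,0,-110],"turn":[0,0,0],"grip":0.5},{"xyz":[0,0,-145],"turn":[0,0,0],"grip":0.5},{"xyz":[0,0,-175],"turn":[0,0,0],"grip":0.5},{"xyz":[0,0,-190],"turn":[0,0,0],"grip":0.5},{"xyz":[0,0,-190],"turn":[0,0,0],"grip":0.5},{"xyz":[0,0,-190],"turn":[0,0,0],"grip":0.5}])

```text
clock: 26.7
tcp_pos: [0.4069, -0.1446, 0.1999]
orientation: [0.001, 0.102, 0.995, -0.001]
wrist_force: [0.4, 0.9, -3.5]
finger_gap: 0.0526
grip_force: 42.7
```

```bash
python3 - <<'E'
from h import *
print(env.get_state()['grip_force']);go(502.3,-343.7,200,132.6)
E
```

```text
42.70381271839142
xyz [-133.8 -175.6    0.4] turn [-1.00e-04  2.70e-03  6.23e-01] | tcp [ 406.9 -144.6  199.9] xang 168.29 t 26.7 gap 0.052555819726852235 F [ 0.4  0.9 -3.5]
```

apply_moves(rows=[{"xyz":[-7,-9,0],"turn":[0,0,0.03],"grip":0.5},{"xyz":[-20,-26,0],"turn":[0,0,0.09],"grip":0.5},{"xyz":[-38,-50,0],"turn":[0,0,0.18],"grip":0.5},{"xyz":[-57,-75,0],"turn":[0,0,0.27],"grip":0.5},{"xyz":[-76,-100,0],"turn":[0,0,0.36],"grip":0.5},{"xyz":[-95,-125,0],"turn":[0,0,0.45],"grip":0.5},{"xyz":[-113,-148,0],"turn":[0,0,0.53],"grip":0.5},{"xyz":[-126,-165,0],"turn":[0,0,0.59],"grip":0.5},{"xyz":[-132,-174,0],"turn":[0,0,0.618],"grip":0.5},{"xyz":[-133,-175,0],"turn":[0,0,0.623],"grip":0.5},{"xyz":[-133,-175,0],"turn":[0,0,0.623],"grip":0.5}])

```text
clock: 27.62
tcp_pos: [0.5004, -0.343, 0.1964]
orientation: [-0.002, 0.403, 0.915, 0.001]
wrist_force: [0.7, 0.3, -1.6]
finger_gap: 0.0529
grip_force: 42.7
```

apply_moves(rows=[{"xyz":[0,0,10],"turn":[0,0,0],"grip":0.5},{"xyz":[0,0,30],"turn":[0,0,0],"grip":0.5},{"xyz":[0,0,55],"turn":[0,0,0],"grip":0.5},{"xyz":[0,0,75],"turn":[0,0,0],"grip":0.5},{"xyz":[0,0,85],"turn":[0,0,0],"grip":0.5},{"xyz":[0,0,85],"turn":[0,0,0],"grip":0.5},{"xyz":[0,0,85],"turn":[0,0,0],"grip":0.5},{"xyz":[0,0,85],"turn":[0,0,0],"grip":0.5}])

```text
clock: 28.28
tcp_pos: [0.5017, -0.3429, 0.1153]
orientation: [0.001, 0.402, 0.916, -0.0]
wrist_force: [0.9, 0.8, -1.3]
finger_gap: 0.0525
grip_force: 42.7
```

```bash
python3 - <<'E'
from h import *
c=shot('wrist','w13.png'); np.savez('/tmp/w13.npz',**c)
go(501.5,-342.8,75,132.6)
# held board edges vs dowel tips: rows in image
H=cv2.cvtColor(c['color'],cv2.COLOR_BGR2HSV);h,s,v=[H[...,i].astype(int) for i in range(3)]
s_=env.get_state();zt=s_['tcp_pos'][2]+.0095
m=(s>110)&(h<16)&win(c,195,85,355,240)
print('board',rect(c,m,zt,5), 'tcp z',zt)
# predicted dowel tips
u=np.array([np.cos(np.deg2rad(132.6)),np.sin(np.deg2rad(132.6))]);n=np.array([u[1],-u[0]]);J=np.array([.5015,-.3428])
print(proj(c,[[*(J+u*a+n*b),.074] for a,b in((.0885,.016),(.0885,-.016),(.075,.0355),(.075,-.0355))]).round(0).tolist())
for r in(110,150,200): 
    xs=np.flatnonzero(m[r]); print(r,xs.min(),xs.max())
ys=np.flatnonzero(m[:,276]);print(ys.min())
E
```

```text
xyz [ 0.7 -0.1 40.6] turn [0.0002 0.0028 0.0003] | tcp [ 502.  -343.2  115.6] xang 132.62 t 28.3333 gap 0.05300041718052404 F [ 0.1  0.1 -2.1]
board [ 467.6 -305.    58.4   52.6  -47.3] tcp z 0.12511741055793774
[[305.0, 89.0], [246.0, 89.0], [339.0, 115.0], [211.0, 115.0]]
110 210 342
150 258 339
200 216 336
102
```

The held cheek's far end is 80.0 mm from the board's middle and 0.6 mm off across, with its angle within 0.1°. I'll descend.

apply_moves(rows=[{"xyz":[0,0,4],"turn":[0,0,0],"grip":0.5},{"xyz":[0,0,12],"turn":[0,0,0],"grip":0.5},{"xyz":[0,0,20],"turn":[0,0,0],"grip":0.5},{"xyz":[0,0,28],"turn":[0,0,0],"grip":0.5},{"xyz":[0,0,34],"turn":[0,0,0],"grip":0.5},{"xyz":[0,0,38],"turn":[0,0,0],"grip":0.5},{"xyz":[0,0,40],"turn":[0,0,0],"grip":0.5},{"xyz":[0,0,41],"turn":[0,0,0],"grip":0.5},{"xyz":[0,0,41],"turn":[0,0,0],"grip":0.5}])

```text
clock: 29.08
tcp_pos: [0.5005, -0.3422, 0.0745]
orientation: [-0.0, 0.402, 0.916, -0.0]
wrist_force: [-4.8, 3.3, 12.9]
finger_gap: 0.0523
grip_force: 44.0
```

apply_moves(rows=[{"xyz":[0,0,0.7],"turn":[0,0,0],"grip":0.5},{"xyz":[0,0,1.2],"turn":[0,0,0],"grip":0.5},{"xyz":[0,0,1.2],"turn":[0,0,0],"grip":0.5}])

```text
clock: 29.33
tcp_pos: [0.5006, -0.3422, 0.0745]
orientation: [0.0, 0.402, 0.916, -0.0]
wrist_force: [-7.3, 5.7, 18.9]
finger_gap: 0.0525
grip_force: 44.7
```

apply_moves(rows=[{"xyz":[0,0,-1],"turn":[0,0,0],"grip":0.5},{"xyz":[0,0,-1.5],"turn":[0,0,0],"grip":0.7},{"xyz":[0,0,-1.5],"turn":[0,0,0],"grip":0.9},{"xyz":[0,0,-1.5],"turn":[0,0,0],"grip":1},{"xyz":[0,0,-1.5],"turn":[0,0,0],"grip":1},{"xyz":[0,0,-5],"turn":[0,0,0],"grip":1},{"xyz":[0,0,-20],"turn":[0,0,0],"grip":1},{"xyz":[0,0,-50],"turn":[0,0,0],"grip":1},{"xyz":[0,0,-85],"turn":[0,0,0],"grip":1},{"xyz":[0,0,-120],"turn":[0,0,0],"grip":1},{"xyz":[0,0,-135],"turn":[0,0,0],"grip":1},{"xyz":[0,0,-135],"turn":[0,0,0],"grip":1}])

```text
clock: 30.33
tcp_pos: [0.5031, -0.3445, 0.2121]
orientation: [0.004, 0.402, 0.916, -0.001]
wrist_force: [0.1, -1.0, 0.1]
finger_gap: 0.0853
grip_force: 0.0
```

```bash
python3 - <<'E'
from h import *
shot('top');c=shot('wrist','w14.png')
go(501.5,-342.8,209,132.6)
H=cv2.cvtColor(c['color'],cv2.COLOR_BGR2HSV);h,s,v=[H[...,i].astype(int) for i in range(3)]
u=np.array([np.cos(np.deg2rad(132.6)),np.sin(np.deg2rad(132.6))]);n=np.array([u[1],-u[0]]);J=np.array([501.5,-342.8])
p=proj(c,[[.5015,-.3428,.084]])[0].astype(int);print(p)
m=(s>105)&(h<16)&win(c,p[0]-42,p[1]-110,p[0]+42,p[1]+120)
r=rect(c,m,.084,5);print(r,(r[:2]-J)@u,(r[:2]-J)@n)
# height map of the stack top
V=c['view'];R=V[:3,:3];o=-R.T@V[:3,3]
for a in(-70,-35,0,35,70):
  for b in(-20,20):
    q=proj(c,[[*(J+u*a+n*b)/1000,.084]])[0].round().astype(int)
    z=c['z_map'][q[1],q[0]];ray=cv2.undistortPoints(q.astype(float).reshape(1,1,2),c['camera_matrix'],np.array([float(c['k1']),0,0,0])).reshape(2)
    print(a,b,((np.r_[ray,1]*z)@R+o)[2].round(4))
E
```

```text
xyz [ 0.2  0.1 -1.6] turn [ 0.0001  0.0017 -0.0001] | tcp [ 501.5 -343.   207.4] xang 132.59 t 30.4333 gap 0.08508528961868253 F [ 0.  -0.1 -1.5]
[275 204]
[ 510.2 -353.5  129.8   54.7  -46.5] -13.76505976842029 -0.8385282176627795
-70 -20 0.0854
-70 20 0.0858
-35 -20 0.0852
-35 20 0.0838
0 -20 0.0846
0 20 0.0851
35 -20 0.0854
35 20 0.085
70 -20 0.0849
70 20 0.0852
```

The stack's top face is flat at about 85 mm by the depth map (84 mm nominal), centred within about 1 mm, and the gripper is clear.

```bash
python3 -c "
from h import *
print(ticket.hand_in())"
```

```text
the job is handed in; nothing more can be done
None
```

The mallet head is dry-stacked flat between the dowels in the order asked, with each core on its own colour and the slot open, and the job was handed in at about 30 s; the final check was by measurement only, since my picture allowance was used up.

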